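# Load the drying mat and restart the drying run

### The job

Start a fresh drying run: first switch the fan off by pushing its lever fully over to the off end. Then slide every black lacquered panel along the table, without lifting it, until it lies wholly on the green mat, its long sides parallel to the mat's short edges and not touching its neighbours, and turn the hours knob back anticlockwise to its zero stop. Only when all that is done, push the fan lever fully over to on again, and leave the jars, bowl, can and cup where they are.

Things in the scene. Friction and masses are not known exactly. Their poses are not given: they have to be found in the camera images.
- mat: Green felt drying mat with a white edge line, lying flat on the table and fixed: 170 mm along its x, 440 mm along its y, 1 mm thin; panels slide onto it without any step, their undersides staying at table height (z = 0). Origin: the mat's centre. Yaw within about 5 degrees of the world's axes.
- panel0: Lacquered wooden panel, black with a row of small painted lozenges, 110 mm long (its x) x 50 mm wide (its y) x 18 mm thick, 0.08 to 0.17 kg; origin at the centre of its underside. All alike; two to four are present. They start beyond the mat, long axis within 30 degrees of the world's x. Can be pinched across its width from above and dragged, or pushed.
- panel1: Lacquered wooden panel, black with a row of small painted lozenges, 110 mm long (its x) x 50 mm wide (its y) x 18 mm thick, 0.08 to 0.17 kg; origin at the centre of its underside. All alike; two to four are present. They start beyond the mat, long axis within 30 degrees of the world's x. Can be pinched across its width from above and dragged, or pushed.
- panel2: Lacquered wooden panel, black with a row of small painted lozenges, 110 mm long (its x) x 50 mm wide (its y) x 18 mm thick, 0.08 to 0.17 kg; origin at the centre of its underside. All alike; two to four are present. They start beyond the mat, long axis within 30 degrees of the world's x. Can be pinched across its width from above and dragged, or pushed.
- panel3: Lacquered wooden panel, black with a row of small painted lozenges, 110 mm long (its x) x 50 mm wide (its y) x 18 mm thick, 0.08 to 0.17 kg; origin at the centre of its underside. All alike; two to four are present. They start beyond the mat, long axis within 30 degrees of the world's x. Can be pinched across its width from above and dragged, or pushed.
- dialbox: Fixed grey box 110 x 110 mm, 40 mm high, with a round white hours scale on top and the hours knob in its middle; origin at the centre of its underside. The zero mark, a longer tick beside a small steel pin, is at the box's +x edge, the side away from the robot. Stands on the left or on the right of the mat, yaw within 0.4 rad.
- hours (a joint): Hours knob on the dialbox, vertical axis through the box's centre. Radians; 0 = hard zero stop; grows clockwise seen from above, up to 5.2. Starts between 2.6 and 4.8, so it is turned back anticlockwise, in several grasps. At 0 its pointer points along the box's +x; at value v it points v clockwise of that. Friction 0.04 N m; it stays where it is left.
- hours_grip (a point): Point on the knob's axis, 67 mm above the table, at mid-height of its grip: an upright black bar 50 mm long, 14 mm wide, 30 mm high (52 to 82 mm above the table). The bar's long axis (this point's x) lies along the pointer; the pointer end carries a white line on top and a thin tip.
- switchbox: Fixed grey box 110 mm (x) x 70 mm (y), 40 mm high, with the fan lever in its middle; origin at the centre of its underside. A white round dot marks off at its -x end (the robot's side), a white bar marks on at its +x end. Stands on the left or on the right of the mat, at the side where the dialbox is not, yaw within 0.4 rad.
- fan (a joint): Fan lever swinging in the switchbox's x-z plane about a pivot 40 mm above the table at the box's centre. Radians: 0 = off stop, leaning 0.5 rad to the box's -x; 1.0 = on stop, leaning 0.5 rad to its +x. Starts at on (0.9 to 1.0). It stays where it is left; about 2 N at the ball moves it, so closed fingers can push it.
- fan_tip (a point): Centre of the fan lever's black ball (26 mm across), 80 mm from the pivot on a steel stem 12 mm thick; at either stop it is 38 mm from the box's middle and 110 mm above the table.
- jar_left: Amber glass jar, 60 mm across, 85 mm high; origin at the centre of its underside. Bystander: leave it alone.
- jar_right: Terracotta-coloured jar, 64 mm across, 75 mm high; origin at the centre of its underside. Bystander: leave it alone.
- bowl: Dark wooden bowl, 80 mm across, 40 mm high, beyond the panels; origin at the centre of its underside. Bystander: leave it alone.
- varnish_can: Bare metal can, 64 mm across, 90 mm high, beyond the panels; origin at the centre of its underside. Bystander: leave it alone.
- brush_cup: White ceramic cup, 68 mm across, 75 mm high, beyond the panels; origin at the centre of its underside. Bystander: leave it alone.
Mind the look-alikes: they are no part of the job. What is shaped like the panel0 but yellow is not meant. Leave any turquoise look-alike of the panel2 alone.

How it is judged:
By the outcome, as a careful person would: the job done as asked, in the order asked, and still so for the second after the job is handed in, with the robot touching nothing.
Of panel0, panel1, panel2, panel3 only 2 to 4 are there at a start; the rules pass over those that are not, and their reading is None.
At some moment in a run one of panel0, panel1, panel2, panel3 may be knocked a few centimetres aside while the robot is not near it.
Once in a run the grip may slacken for a moment while it holds something.
It also fails if it takes over 210 s, if anything falls off the work surface, if the arm or the gripper's body presses on something with over 40 N, if the wrist force passes 120 N, or if a joint passes its speed limit or range.

### The arm

A 7-joint arm with a two-finger parallel gripper is mounted at the origin on the work surface. World frame = base frame: x ahead of the robot, y to its left, z up, the work surface at z = 0. Lengths are in m, angles in rad, forces in N, time in s.
With the tool pointing down it reaches from about 0.35 to 0.9 m from the base axis. Payload 19.9 kg.
Tool frame: the origin (TCP) lies at the very end of the fingers, on their centre line; the grasp point (between the pads) lies r.pinch_z behind it (r.pinch_z is the distance from the TCP to the grasp point, in m); z points along the fingers, y is the direction in which the jaws open and shut (so a half turn about z gives the same grasp; the last joint's range is limited). The gripper opens to 85 mm and grips with 20 to 120 N. Pads are 22 mm wide; open, the fingers measure 114 mm over their backs; the gripper's body (76 mm by 85 mm) begins 54 mm behind the grasp point. The pads swing forward as they close: fully open they stand 13 mm farther back than shut.
Start: joints at [1.167, 0.417, -0.01, 1.614, 0.005, 1.111, -0.053], TCP at [0.221, -0.585, 0.231] pointing down, gripper open.
Joint ranges: [-2.81, 2.81], [-0.39, 2.02], [-1.27, 1.25], [0.06, 2.57], [-1.19, 4.33], [0.19, 2], [-2.82, 2.82]. Speed limits (rad/s): [1.89, 1.89, 2.39, 2.39, 3.01, 3.01, 3.01].

### API

Orientations are given as a unit quaternion [w, x, y, z].
In Python, from bench import r gives the robot as it stands. The module is installed in compiled form; this text tells all that it offers.
- The arm moves only by the tool arm_command, never from a script. Its argument "steps" is a list that holds one entry, the list of rows, each a list of 7 numbers: the shift along the tool's x, y, z in m, then the turn, a rotation vector about the tool's x, y, z in degrees, then the opening, from 0 (shut) to 1 (fully open). In form: [[[dx, dy, dz, ax, ay, az, claw], ...]]. A call has 1 to 8 rows; each row is the pose to reach, as a shift and turn from the pose commanded when the call began, along the tool's axes at that moment; what a row does not reach only later rows make up. A row lasts 1/12 s, in which the tool goes at most 41.7 mm and 7.16 degrees, less where a joint would pass 70% of its speed; a pose out of reach is approached as far as the arm can. A call with a gripper value outside its range is refused whole. The fingers move at their own pace and stop on an object; "grip_force" is the grip in N (left out, the last holds). Time passes only in rows, so rows that repeat a pose let the fingers close. It gives the time, the measured TCP pose, the force and the opening at its end, in the units of the state.
- r.read_state(): the state, without advancing time (a new reading comes with each control period).
- r.snapshot(name): name is "side" or "top" or "wrist"; returns a dict with "img" (400x640x3 uint8, red, green, blue), "range_z" (400x640 float32, m along the optical axis (not along the pixel's ray), 0 where there is no reading), "fx", "fy", "cx", "cy" (pixels), "D" ([k1, k2, p1, p2, k3] as OpenCV has them; the pictures are not rectified), "R" (3x3) and "t" (3): a world point X has camera coordinates R X + t; the wrist camera has in their place "mount" (4x4, takes a point from camera to tool coordinates, whose origin is the TCP and whose axes are the flange's). Camera axes: x right, y down, z forward; pixel columns grow to the right and rows downward; lengths in m; the calibration is good to about 2 mm. A picture is of the moment at which its call begins: read the wrist's pose just before it.
- r.finish_job(): hands the job in, once; it reports no verdict.
Trained networks look in the newest picture that a camera, given by its name, has taken for a name from the list of things; names that differ only in an ending like _2 or _b are one class to them, and where a whole thing is asked for, a point or a joint stands for the part that bears it (a point fixed in the world has none). Each returns a list of dicts, best first, with "score" (0 to 1); they miss things now and then, are a little off and sometimes report something else, mostly with a low value. They report only what shows in the picture. A call takes as long as a camera call. They do not tell look-alikes from the thing itself.
- r.find_in(camera, query): "bbox" ([left, top, right, bottom] in pixels, round what is visible of it).
- r.landmark_of(camera, query): "point" ([column, row] in pixels: a listed point, or the origin of a listed thing).
The state is a dict: "time_s": time; "joint_pos": joint angles; "qvel": joint speeds; "joint_efforts": joint torques, N m; "tcp_pos": TCP position; "orientation": TCP orientation; "force": force on the tool from outside, world axes, zero at the start; "moment": the same for the moment, N m; "gripper_width": finger opening in m.
Only numpy, scipy, OpenCV 4.12 (cv2) and the standard library are available. Lean on these libraries where they do the work, as an engineer would, in place of code of your own. Each camera call takes 0.05 s, during which the arm holds its last target.

## Working session

There is one attempt and no reset: what is moved stays moved. The work goes in short steps, Python scripts to look and compute and a tool call to move; the robot and the scene stay as the last step left them, time stands still between calls to the robot, and variables do not carry over. Pictures are saved under pics/ and viewed, and the job is handed in when it is done.

Besides the shell and the picture viewer there is one more tool, called after "Call:" in YAML: its name, and indented under it one key for each argument. arm_command: Moves the arm, as the interface text tells. Its arguments: {"type":"object","properties":{"steps":{"type":"array"},"grip_force":{"type":"number"}},"required":["steps"]}

```bash
mkdir -p pics; python3 - <<'E'
from bench import r
import cv2,numpy as np
s=r.read_state(); print(s); print(r.pinch_z)
for n in ["top","side","wrist"]:
    d=r.snapshot(n); cv2.imwrite(f"pics/{n}0.png",d["img"][:,:,::-1])
    print(n,{k:(np.round(v,4).tolist() if not np.isscalar(v) else v) for k,v in d.items() if k not in("img","range_z")})
E
```

```text
{'time_s': 0.0, 'joint_pos': array([ 1.16747972,  0.41796799, -0.01031916,  1.61418306,  0.00469979,
        1.11070788, -0.05301939]), 'qvel': array([-0.00249021,  0.00029501,  0.00180711, -0.00115046,  0.00114113,
       -0.00140428, -0.00013434]), 'joint_efforts': array([-3.22066962e-04, -8.64452720e+01,  6.78077023e-01, -4.34897983e+01,
        1.89898949e-02,  7.34623696e-03, -8.21594858e-05]), 'tcp_pos': array([ 0.22110642, -0.58420252,  0.2306602 ]), 'orientation': array([-6.01852895e-04,  9.83680163e-01,  1.79924846e-01, -1.53668600e-04]), 'force': array([-0.57792626,  0.16794769,  0.48639228]), 'moment': array([-0.02053546, -0.00687635,  0.01478044]), 'gripper_width': 0.08545992948014507}
0.0187
top {'fx': 441.7033766633379, 'fy': 441.7033766633379, 'cx': 315.0367175024563, 'cy': 194.76214380175261, 'D': [-0.0994, 0.0, 0.0, 0.0, 0.0], 'R': [[-0.0024, -0.9998, 0.018], [-0.995, 0.0005, -0.0998], [0.0998, -0.0182, -0.9948]], 't': [-0.0173, 0.5886, 1.359]}
side {'fx': 476.07446264507576, 'fy': 476.07446264507576, 'cx': 321.397278172042, 'cy': 198.83227240173065, 'D': [-0.084, 0.0, 0.0, 0.0, 0.0], 'R': [[-0.6961, -0.7179, -0.0065], [-0.5575, 0.5462, -0.6251], [0.4523, -0.4316, -0.7805]], 't': [0.4138, 0.3829, 1.0025]}
wrist {'fx': 351.72674749415324, 'fy': 351.72674749415324, 'cx': 323.4206477916634, 'cy': 193.67507553933302, 'D': [0.0083, 0.0, 0.0, 0.0, 0.0], 'mount': [[0.0004, -0.9557, -0.2942, 0.075], [1.0, 0.0006, -0.0004, -0.0005], [0.0006, -0.2942, 0.9557, -0.1434], [0.0, 0.0, 0.0, 1.0]]}
```

View pics/top0.png

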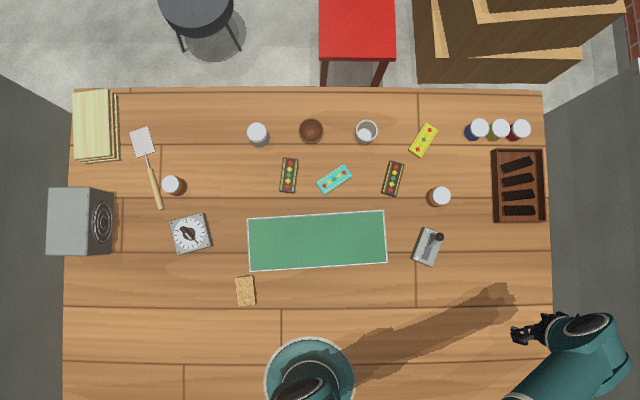

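View pics/side0.png

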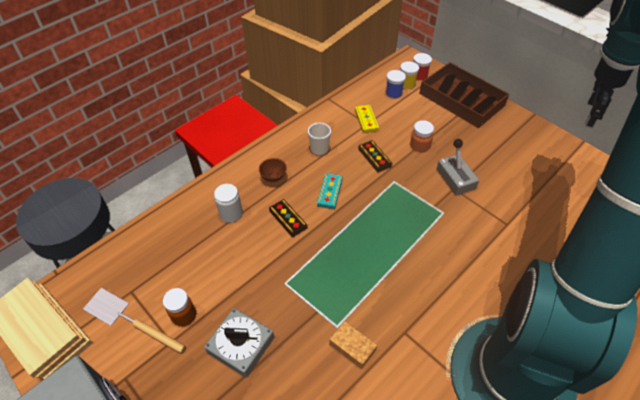

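```bash
cat > h.py <<'E'
from bench import r
import cv2,numpy as np
from scipy.spatial.transform import Rotation as Ro
def pose():
    s=r.read_state(); q=np.array(s["orientation"]); return np.array(s["tcp_pos"]),Ro.from_quat([q[1],q[2],q[3],q[0]]),s
def shot(n):
    p,R,s=pose(); d=r.snapshot(n)
    if n=="wrist":
        M=np.array(d["mount"]); T=np.eye(4); T[:3,:3]=R.as_matrix(); T[:3,3]=p; W=T@M
        d["R"]=W[:3,:3].T; d["t"]=-W[:3,:3].T@W[:3,3]
    d["R"]=np.array(d["R"]);d["t"]=np.array(d["t"])
    d["K"]=np.array([[d["fx"],0,d["cx"]],[0,d["fy"],d["cy"]],[0,0,1]]); d["D"]=np.array(d["D"],float)
    return d
def p2w(d,uv,z):
    uv=np.array(uv,float).reshape(-1,1,2)
    n=cv2.undistortPoints(uv,d["K"],d["D"]).reshape(-1,2)
    rays=np.c_[n,np.ones(len(n))]@d["R"]   # R^T ray
    C=-d["R"].T@d["t"]
    k=(z-C[2])/rays[:,2]
    return C+rays*k[:,None]
def w2p(d,X):
    return cv2.projectPoints(np.array(X,float).reshape(-1,1,3),cv2.Rodrigues(d["R"])[0],d["t"],d["K"],d["D"])[0].reshape(-1,2)
def save(d,name,scale=1,crop=None):
    im=d["img"][:,:,::-1]
    if crop: im=im[crop[1]:crop[3],crop[0]:crop[2]]
    if scale!=1: im=cv2.resize(im,None,fx=scale,fy=scale,interpolation=cv2.INTER_CUBIC)
    cv2.imwrite("pics/"+name+".png",im)
def yaw(R): 
    x=R.as_matrix()[:,0]; return np.degrees(np.arctan2(x[1],x[0]))
def delta(target,yawdeg=None):
    """tool-axis shift + turn from present pose to a tool-down pose"""
    p,R,s=pose(); sh=R.inv().apply(np.array(target)-p)
    y=yaw(R) if yawdeg is None else yawdeg
    T=Ro.from_euler("z",y,degrees=True)*Ro.from_euler("x",180,degrees=True)
    rv=(R.inv()*T).as_rotvec(degrees=True)
    print("pos",p.round(4),"yaw",round(yaw(R),2),"-> shift",sh.round(4),"turn",rv.round(2),"q7",s["joint_pos"][6].round(3),"F",s["force"].round(1))
E
python3 - <<'E'
from h import *
d=shot("top"); save(d,"top1",4,(150,100,350,250)); save(d,"top2",4,(300,100,500,250))
for q,z in [("mat",0),("panel0",0),("dialbox",0),("hours_grip",.067),("switchbox",0),("fan_tip",.11),("jar_left",0),("jar_right",0),("bowl",0),("varnish_can",0),("brush_cup",0)]:
    for l in r.landmark_of("top",q)[:5]:
        print(q,round(l["score"],2),np.round(l["point"],1),p2w(d,l["point"],z)[0].round(4))
hsv=cv2.cvtColor(d["img"],cv2.COLOR_RGB2HSV)
m=((hsv[...,0]>60)&(hsv[...,0]<85)&(hsv[...,1]>80)).astype(np.uint8); m[:200]=0;m[280:]=0; m[:,:240]=0;m[:,400:]=0
c=max(cv2.findContours(m,0,1)[0],key=cv2.contourArea); b=cv2.boxPoints(cv2.minAreaRect(c)); print(b, p2w(d,b,0).round(4))
E
```

```text
mat 0.94 [312.5 240.2] [ 0.4463 -0.0103  0.    ]
panel0 0.94 [331.8 181.4] [ 0.6348 -0.0729  0.    ]
panel0 0.92 [422.9 137.2] [ 0.7819 -0.3746  0.    ]
panel0 0.69 [393.6 180.7] [ 0.6372 -0.2736  0.    ]
panel0 0.57 [287.9 175.4] [0.6543 0.0686 0.    ]
dialbox 0.66 [189.6 231.9] [0.4725 0.3825 0.    ]
hours_grip 0.67 [188.9 233.4] [0.4669 0.3667 0.067 ]
switchbox 0.56 [428.4 244.8] [ 0.4297 -0.3829  0.    ]
switchbox 0.38 [188.9 234.3] [0.4648 0.3846 0.    ]
fan_tip 0.49 [441.2 235. ] [ 0.46  -0.392  0.11 ]
jar_right 0.93 [434.7 200.4] [ 0.5729 -0.4073  0.    ]
jar_right 0.65 [364.2 137.3] [ 0.7803 -0.18    0.    ]
bowl 0.8 [313.  133.2] [ 0.7934 -0.0126  0.    ]
bowl 0.7 [440.8 232.5] [ 0.4689 -0.4246  0.    ]
varnish_can 0.71 [256.8 138.1] [0.7771 0.1705 0.    ]
varnish_can 0.42 [362.5 136.8] [ 0.782  -0.1744  0.    ]
brush_cup 0.93 [360.  134.9] [ 0.7883 -0.1663  0.    ]
[[247.7513  220.1451 ]
 [382.12744 211.47566]
 [385.33575 261.20416]
 [250.9596  269.8736 ]] [[ 0.5102  0.1963  0.    ]
 [ 0.5374 -0.2344  0.    ]
 [ 0.3786 -0.2423  0.    ]
 [ 0.3528  0.1846  0.    ]]
```

```bash
ls pics
```

```text
side0.png
top0.png
top1.png
top2.png
wrist0.png
```

View pics/top1.png

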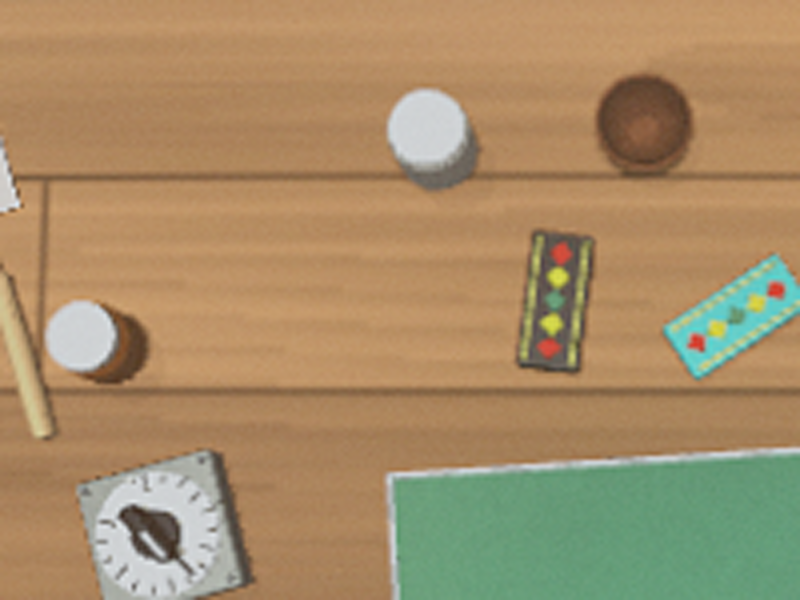

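View pics/top2.png

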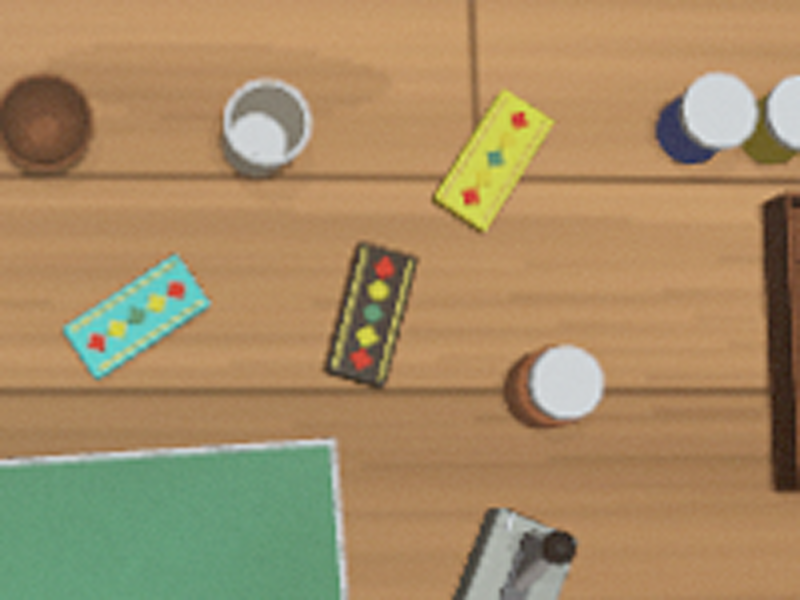

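```bash
python3 - <<'E'
from h import *
delta([0.43,-0.385,0.30],-22)
E
```

```text
pos [ 0.2212 -0.5845  0.2313] yaw 20.73 -> shift [ 0.2659 -0.1127 -0.0687] turn [ 0.    0.   42.73] q7 -0.053 F [-0.3 -0.9  0.4]
```

Call:
arm_command:
  steps:
    - [[0.266,-0.113,-0.069,0,0,42.7,0],[0.266,-0.113,-0.069,0,0,42.7,0],[0.266,-0.113,-0.069,0,0,42.7,0],[0.266,-0.113,-0.069,0,0,42.7,0],[0.266,-0.113,-0.069,0,0,42.7,0],[0.266,-0.113,-0.069,0,0,42.7,0],[0.266,-0.113,-0.069,0,0,42.7,0],[0.266,-0.113,-0.069,0,0,42.7,0]]

```text
time_s: 1.42
tcp_pos: [0.4331, -0.3813, 0.3014]
orientation: [-0.0, 0.982, -0.191, 0.001]
force: [0.6, 0.4, -0.4]
gripper_width: -0.0005
```

```bash
python3 - <<'E'
from h import *
delta([0.43,-0.385,0.30],-22)
d=shot("wrist"); save(d,"w1")
for q,z in [("switchbox",0),("fan_tip",.11)]:
    for l in r.landmark_of("wrist",q)[:3]:
        print(q,round(l["score"],2),np.round(l["point"],1),p2w(d,l["point"],z)[0].round(4))
E
```

```text
pos [ 0.4331 -0.3813  0.3014] yaw -22.02 -> shift [-0.0015  0.0045  0.0014] turn [-0.04 -0.08 -0.02] q7 -1.29 F [ 0.6  0.4 -0.4]
switchbox 0.62 [320. 157.] [ 0.4231 -0.3718  0.    ]
fan_tip 0.81 [317.8 143.6] [ 0.4554 -0.384   0.11  ]
fan_tip 0.16 [321.9 157.4] [ 0.4416 -0.3826  0.11  ]
```

View pics/w1.png

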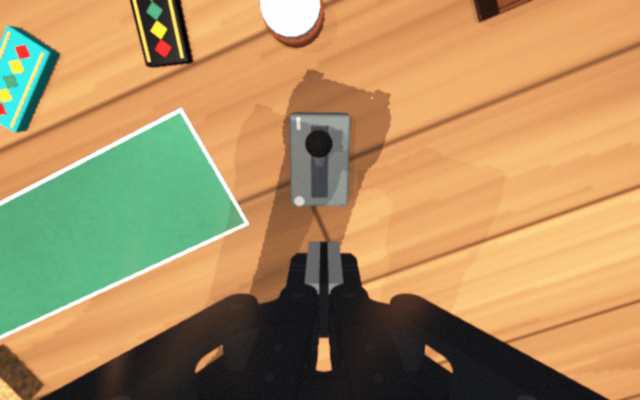

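Call:
arm_command:
  steps:
    - [[0.064,-0.005,0,0,0,0,0],[0.064,-0.005,0,0,0,0,0],[0.064,-0.005,0.211,0,0,0,0],[0.064,-0.005,0.211,0,0,0,0],[0.064,-0.005,0.211,0,0,0,0],[0.064,-0.005,0.211,0,0,0,0],[0.064,-0.005,0.211,0,0,0,0],[0.064,-0.005,0.211,0,0,0,0]]

```text
time_s: 2.23
tcp_pos: [0.487, -0.4024, 0.0818]
orientation: [-0.002, 0.982, -0.191, -0.005]
force: [-0.9, 0.9, -1.0]
gripper_width: -0.0002
```

```bash
python3 - <<'E'
from h import *
delta([0.494,-0.400,0.09],-22)
d=shot("wrist"); save(d,"w2")
E
```

```text
pos [ 0.487  -0.4024  0.0818] yaw -22.03 -> shift [ 0.0055 -0.0049 -0.0082] turn [-0.13  0.59 -0.03] q7 -1.328 F [-0.9  0.9 -1. ]
```

View pics/w2.png

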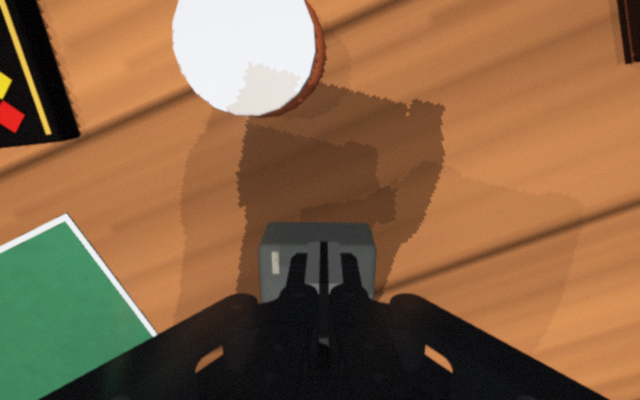

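Call:
arm_command:
  steps:
    - [[-0.02,0,0,0,0,0,0],[-0.035,0,0,0,0,0,0],[-0.05,0,0,0,0,0,0],[-0.06,0,0,0,0,0,0],[-0.07,0,0,0,0,0,0],[-0.078,0,0,0,0,0,0],[-0.078,0,0,0,0,0,0],[-0.078,0,0,0,0,0,0]]

```text
time_s: 2.95
tcp_pos: [0.4188, -0.3749, 0.0897]
orientation: [0.0, 0.982, -0.191, -0.0]
force: [-0.6, -0.4, 0.1]
gripper_width: -0.0004
```

```bash
python3 - <<'E'
from h import *
delta([0.494,-0.400,0.09],-22)
d=shot("top"); save(d,"t3",5,(380,200,480,290))
d=shot("side"); save(d,"s3",4,(400,100,550,220))
E
```

```text
pos [ 0.4188 -0.3749  0.0897] yaw -21.98 -> shift [ 0.0791 -0.0049 -0.0003] turn [0.   0.   0.02] q7 -1.293 F [-0.6 -0.4  0.1]
```

View pics/s3.png

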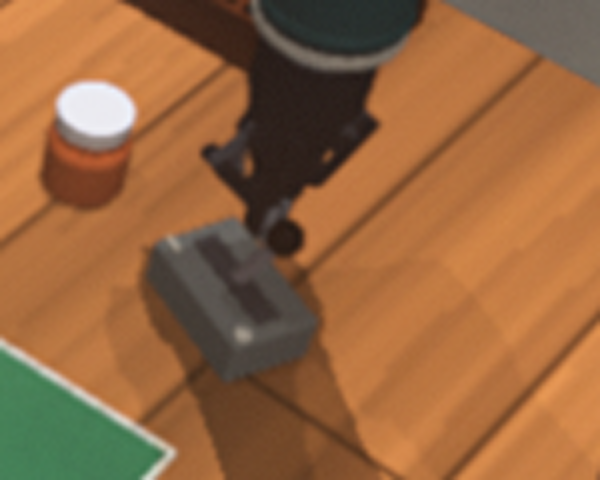

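Call:
arm_command:
  steps:
    - [[-0.005,0,0,0,0,0,0],[-0.01,0,0,0,0,0,0],[-0.014,0,0,0,0,0,0],[-0.018,0,0,0,0,0,0],[-0.018,0,0,0,0,0,0]]

```text
time_s: 3.47
tcp_pos: [0.4087, -0.3722, 0.0925]
orientation: [0.004, 0.982, -0.19, 0.008]
force: [35.4, -23.5, -2.0]
gripper_width: 0.0002
```

Call:
arm_command:
  steps:
    - [[0.01,0,0,0,0,0,0],[0.05,0,0,0,0,0,0],[0.05,0,-0.02,0,0,0,0],[0.05,0,-0.15,0,0,0,0],[0.05,0,-0.21,0,0,0,0],[0.05,0,-0.21,0,0,0,0],[0.05,0,-0.21,0,0,0,0],[0.05,0,-0.21,0,0,0,0]]

```text
time_s: 4.13
tcp_pos: [0.4489, -0.3871, 0.3039]
orientation: [0.001, 0.982, -0.191, 0.002]
force: [-0.0, -0.0, -0.4]
gripper_width: -0.0
```

```bash
python3 - <<'E'
from h import *
d=shot("wrist"); save(d,"w4")
for q,z in [("switchbox",0),("fan_tip",.11)]:
    for l in r.landmark_of("wrist",q)[:3]:
        print(q,round(l["score"],2),np.round(l["point"],1),p2w(d,l["point"],z)[0].round(4))
delta([0.63,-0.26,0.2],-12)
E
```

```text
switchbox 0.97 [317.1 165.7] [ 0.4297 -0.3704  0.    ]
fan_tip 0.96 [315.7 227.8] [ 0.3912 -0.3551  0.11  ]
pos [ 0.4488 -0.387   0.3009] yaw -21.97 -> shift [ 0.1203 -0.1857  0.1011] turn [ 0.06 -0.14 -9.97] q7 -1.301 F [-0.1  0.2  0.1]
```

View pics/w4.png

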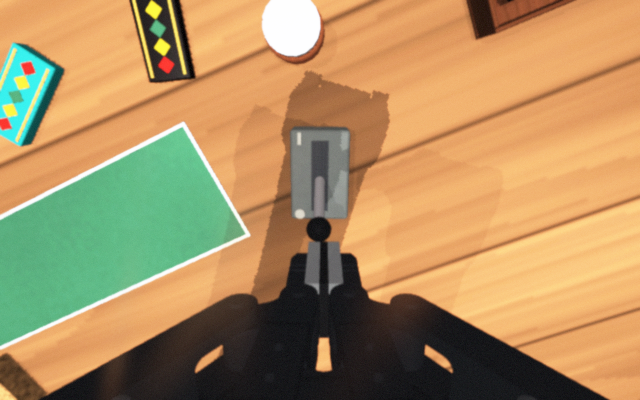

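```bash
python3 - <<'E'
from h import *
delta([0.62,-0.265,0.22],-15)
E
```

```text
pos [ 0.4488 -0.387   0.3009] yaw -21.97 -> shift [ 0.1129 -0.1773  0.0811] turn [ 0.05 -0.14 -6.97] q7 -1.301 F [-0.1  0.2  0.1]
```

Call:
arm_command:
  steps:
    - [[0.113,-0.177,0.081,0,0,-7,1],[0.113,-0.177,0.081,0,0,-7,1],[0.113,-0.177,0.081,0,0,-7,1],[0.113,-0.177,0.081,0,0,-7,1],[0.113,-0.177,0.081,0,0,-7,1],[0.113,-0.177,0.081,0,0,-7,1],[0.113,-0.177,0.081,0,0,-7,1],[0.113,-0.177,0.081,0,0,-7,1]]

```text
time_s: 4.95
tcp_pos: [0.6192, -0.2639, 0.216]
orientation: [-0.0, 0.992, -0.129, -0.002]
force: [-0.4, -0.6, -0.0]
gripper_width: 0.0852
```

```bash
cat >> h.py <<'E'
def panels(d,ztop=0.018,show=None):
    """black panels seen: hsv dark region with yellow strips; returns min-area rects in world"""
    im=d["img"]; hsv=cv2.cvtColor(im,cv2.COLOR_RGB2HSV)
    m=(hsv[...,2]<75).astype(np.uint8)*255
    m=cv2.morphologyEx(m,cv2.MORPH_CLOSE,np.ones((15,15),np.uint8))
    out=[]
    for c in cv2.findContours(m,cv2.RETR_EXTERNAL,cv2.CHAIN_APPROX_NONE)[0]:
        if cv2.contourArea(c)<150: continue
        w=p2w(d,c.reshape(-1,2),ztop)[:,:2].astype(np.float32)
        (cx,cy),(a,b),ang=cv2.minAreaRect(w*1000)
        if a<b: a,b,ang=b,a,ang+90
        ang=(ang+90)%180-90
        out.append((cx/1000,cy/1000,a,b,ang,cv2.boundingRect(c)))
        print("rect c",np.round([cx,cy],1),"size",np.round([a,b],1),"ang",round(ang,1),"px",cv2.boundingRect(c))
    return out
E
python3 - <<'E'
from h import *
d=shot("wrist"); save(d,"w5"); panels(d)
delta([0.62,-0.265,0.22],-15)
E
```

```text
rect c [ 427.4 -206.7] size [784.9 195. ] ang 75.2 px (0, 257, 640, 143)
rect c [644.3  44.3] size [123.8  56.9] ang -30.0 px (0, 155, 57, 107)
rect c [ 642.7 -267.1] size [110.   49.6] ang -15.6 px (295, 80, 53, 115)
rect c [783.2 -23.1] size [64.9 33.5] ang -30.4 px (0, 14, 39, 79)
pos [ 0.6187 -0.2651  0.2169] yaw -14.97 -> shift [ 0.0012 -0.0004 -0.0031] turn [0.01 0.14 0.03] q7 -1.516 F [-0.1  0.1  0.2]
```

View pics/w5.png

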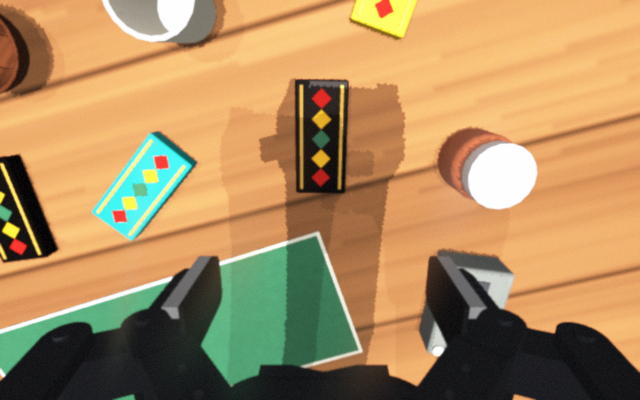

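```bash
python3 - <<'E'
from h import *
d=shot("wrist")
c=p2w(d,[[319,234],[360,351]],0); print(c.round(4)); v=c[0]-c[1]; print(np.degrees(np.arctan2(v[1],v[0])),np.linalg.norm(v))
delta([0.6427,-0.2671,0.003],-15.6)
E
```

```text
[[ 0.5391 -0.2383  0.    ]
 [ 0.3737 -0.2462  0.    ]]
2.7547828527953317 0.1656459332521609
pos [ 0.6186 -0.2658  0.2176] yaw -15.03 -> shift [ 0.0239 -0.0051  0.2146] turn [0.02 0.08 0.57] q7 -1.516 F [-0.3  0.2  0.6]
```

Call:
arm_command:
  steps:
    - [[0.024,-0.005,0.03,0,0,0.6,1],[0.024,-0.005,0.19,0,0,0.6,1],[0.024,-0.005,0.19,0,0,0.6,1],[0.024,-0.005,0.19,0,0,0.6,1],[0.024,-0.005,0.19,0,0,0.6,1],[0.024,-0.005,0.19,0,0,0.6,1],[0.024,-0.005,0.205,0,0,0.6,1],[0.024,-0.005,0.213,0,0,0.6,1]]

```text
time_s: 5.72
tcp_pos: [0.6446, -0.2673, 0.0063]
orientation: [0.0, 0.991, -0.136, 0.001]
force: [0.2, -0.3, 0.7]
gripper_width: 0.0852
```

```bash
python3 - <<'E'
from h import *
d=shot("wrist"); save(d,"w6")
delta([0.6427,-0.2671,0.003],-15.6)
E
```

```text
pos [ 0.644  -0.2669  0.005 ] yaw -15.61 -> shift [-0.0012  0.0006  0.002 ] turn [ 0.01 -0.03 -0.01] q7 -1.558 F [-1.  -0.2 -1.4]
```

View pics/w6.png

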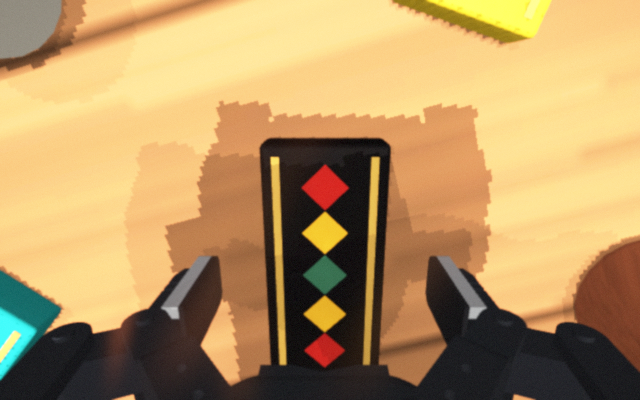

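Call:
arm_command:
  steps:
    - [[0,0,0.001,0,0,0,0],[0,0,0.001,0,0,0,0],[0,0,0.001,0,0,0,0],[0,0,0.001,0,0,0,0],[0,0,0.001,0,0,0,0]]
  grip_force: 40

```text
time_s: 6.18
tcp_pos: [0.6448, -0.2666, 0.0059]
orientation: [0.0, 0.991, -0.135, 0.001]
force: [-1.7, -0.1, 6.6]
gripper_width: 0.0489
```

```bash
python3 - <<'E'
from h import *
d=shot("wrist"); save(d,"w7")
delta([0.56,-0.26,0.004],-6)
delta([0.453,-0.154,0.004],3.2)
E
```

```text
pos [ 0.6448 -0.2666  0.0059] yaw -15.57 -> shift [-0.0835  0.0164  0.0018] turn [ 0.02 -0.11 -9.57] q7 -1.558 F [-2.3  0.3  7.2]
pos [ 0.6448 -0.2666  0.0059] yaw -15.57 -> shift [-0.215  -0.057   0.0015] turn [  0.03  -0.1  -18.77] q7 -1.558 F [-2.3  0.3  7.2]
```

View pics/w7.png

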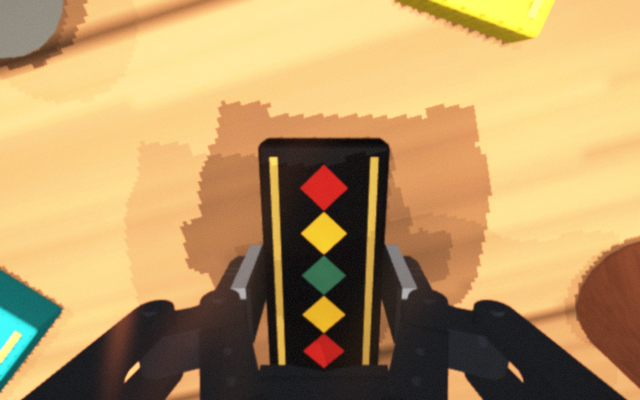

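Call:
arm_command:
  steps:
    - [[-0.012,0.002,0,0,0,-1.2,0],[-0.03,0.006,0,0,0,-3,0],[-0.05,0.01,0,0,0,-5,0],[-0.07,0.014,0,0,0,-7.5,0],[-0.09,0.013,0,0,0,-9.6,0],[-0.11,0.005,0,0,0,-11,0],[-0.13,-0.005,0,0,0,-12.5,0],[-0.145,-0.013,0,0,0,-14,0]]

```text
time_s: 6.9
tcp_pos: [0.5082, -0.215, 0.0059]
orientation: [0.001, 1.0, -0.013, 0.002]
force: [2.7, -2.8, 4.5]
gripper_width: 0.0487
```

```bash
python3 - <<'E'
from h import *
delta([0.453,-0.154,0.005],3.2)
d=shot("wrist"); save(d,"w8")
d=shot("top"); save(d,"t8")
E
```

```text
pos [ 0.5082 -0.215   0.0059] yaw -1.52 -> shift [-0.0568 -0.0595  0.0006] turn [ 0.09 -0.19 -4.73] q7 -1.384 F [ 2.7 -2.8  4.5]
```

View pics/w8.png

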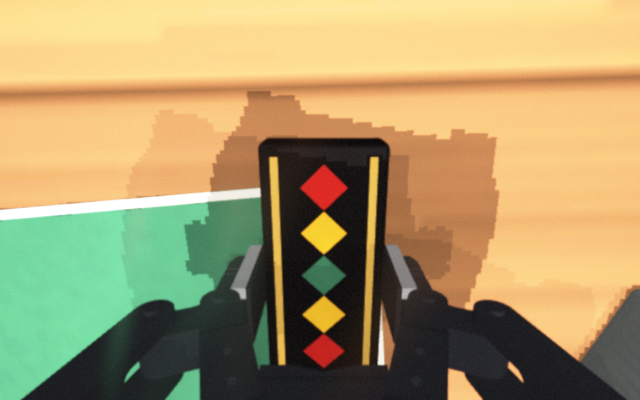

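Call:
arm_command:
  steps:
    - [[-0.015,-0.015,0,0,0,-1.2,0],[-0.03,-0.03,0,0,0,-2.5,0],[-0.045,-0.045,0,0,0,-4,0],[-0.055,-0.057,0,0,0,-4.7,0],[-0.057,-0.06,0,0,0,-4.7,0],[-0.057,-0.06,0,0,0,-4.7,0],[-0.057,-0.06,0,0,0,-4.7,0]]

```text
time_s: 7.58
tcp_pos: [0.453, -0.1527, 0.0058]
orientation: [0.0, 1.0, 0.028, 0.001]
force: [-8.8, 8.0, 27.3]
gripper_width: 0.0489
```

```bash
python3 - <<'E'
from h import *
delta([0.453,-0.154,0.005],3.2)
d=shot("wrist"); save(d,"w9")
E
```

```text
pos [ 0.453  -0.1527  0.0058] yaw 3.19 -> shift [-0.0001  0.0013  0.0008] turn [ 0.02 -0.06 -0.01] q7 -1.412 F [-8.8  8.  27.3]
```

View pics/w9.png

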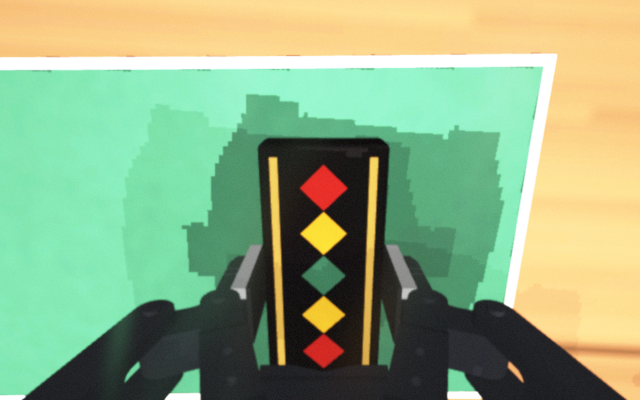

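Call:
arm_command:
  steps:
    - [[0,0,-0.002,0,0,0,1],[0,0,-0.002,0,0,0,1],[0,0,-0.002,0,0,0,1],[0,0,-0.002,0,0,0,1],[0,0,-0.06,0,0,0,1],[0,0,-0.2,0,0,0,1],[0,0,-0.25,0,0,0,1],[0,0,-0.25,0,0,0,1]]

```text
time_s: 8.3
tcp_pos: [0.4521, -0.1531, 0.1749]
orientation: [-0.0, 1.0, 0.027, -0.0]
force: [1.3, -1.3, -0.3]
gripper_width: 0.0854
```

```bash
python3 - <<'E'
from h import *
d=shot("wrist"); save(d,"w10"); panels(d)
delta([0.61,0.065,0.25],-6)
E
```

```text
rect c [ 286.2 -157.2] size [688.2 170.6] ang -87.0 px (0, 257, 640, 143)
rect c [ 438.4 -339.4] size [100.6  16.1] ang -22.9 px (495, 148, 68, 98)
rect c [ 453.1 -152.2] size [109.7  50.1] ang 3.2 px (294, 109, 59, 123)
pos [ 0.4553 -0.1539  0.1823] yaw 3.14 -> shift [ 0.167  -0.2099 -0.0671] turn [ 0.14 -0.48  9.14] q7 -1.318 F [ 6.8 -2.2 11.7]
```

View pics/w10.png

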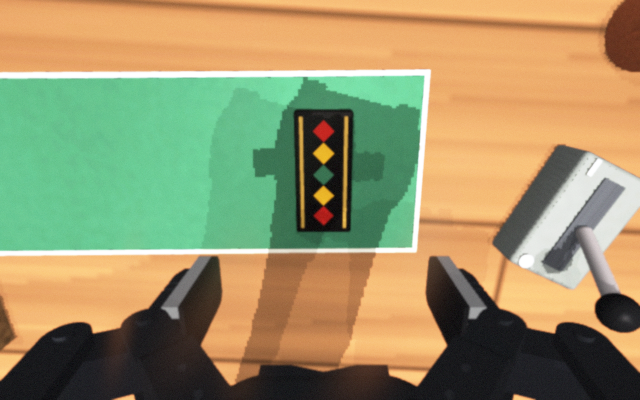

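Call:
arm_command:
  steps:
    - [[0.167,-0.21,-0.03,0,0,9,1],[0.167,-0.21,-0.03,0,0,9,1],[0.167,-0.21,-0.03,0,0,9,1],[0.167,-0.21,-0.03,0,0,9,1],[0.167,-0.21,-0.03,0,0,9,1],[0.167,-0.21,-0.03,0,0,9,1],[0.167,-0.21,-0.03,0,0,9,1],[0.167,-0.21,-0.03,0,0,9,1]]

```text
time_s: 9.02
tcp_pos: [0.6097, 0.0714, 0.2031]
orientation: [-0.001, 0.999, -0.048, 0.0]
force: [0.2, 1.5, 0.4]
gripper_width: 0.0855
```

```bash
python3 - <<'E'
from h import *
d=shot("wrist"); save(d,"w11"); P=panels(d)
P=[p for p in P if 95<p[2]<125 and 40<p[3]<60]
for p in P: delta([p[0],p[1],0.004],p[4])
E
```

```text
rect c [433.1  96.8] size [752.3 207.7] ang 85.1 px (0, 237, 640, 163)
rect c [646.9  67.8] size [95.1 49. ] ang -6.8 px (298, 74, 56, 105)
pos [0.6085 0.0685 0.2026] yaw -5.65 -> shift [ 0.0383 -0.0028  0.1986] turn [-0.07  0.01  1.16] q7 -1.951 F [-0.3 -1.3 -0.8]
```

View pics/w11.png

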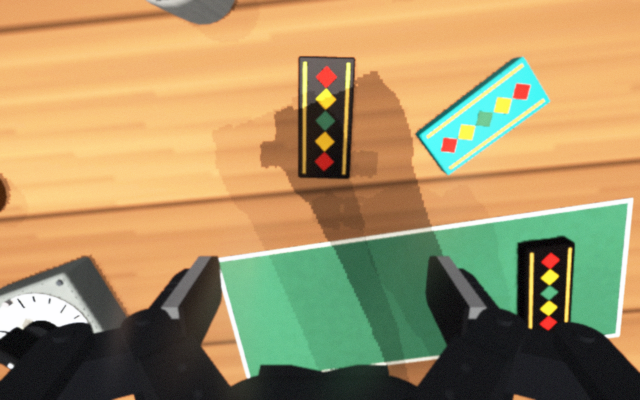

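Call:
arm_command:
  steps:
    - [[0.046,-0.003,0.03,0,0,1.2,1],[0.046,-0.003,0.17,0,0,1.2,1],[0.046,-0.003,0.17,0,0,1.2,1],[0.046,-0.003,0.17,0,0,1.2,1],[0.046,-0.003,0.17,0,0,1.2,1],[0.046,-0.003,0.185,0,0,1.2,1],[0.046,-0.003,0.198,0,0,1.2,1],[0.046,-0.003,0.198,0,0,1.2,1]]

```text
time_s: 9.73
tcp_pos: [0.6529, 0.0632, 0.0032]
orientation: [0.0, 0.998, -0.062, -0.001]
force: [0.3, -0.4, 0.7]
gripper_width: 0.0854
```

```bash
python3 - <<'E'
from h import *
d=shot("wrist"); save(d,"w12")
delta([0.6545,0.0668,0.005],-6.8)
E
```

```text
pos [0.6537 0.0635 0.0049] yaw -7.09 -> shift [ 0.0004 -0.0034 -0.0001] turn [ 0.01  0.03 -0.29] q7 -2.019 F [0.7 0.2 0.6]
```

View pics/w12.png

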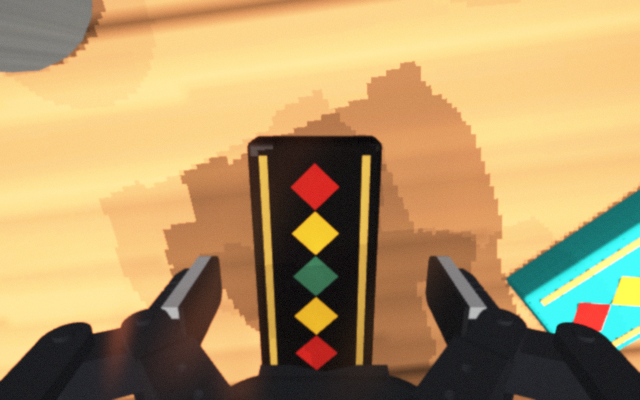

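Call:
arm_command:
  steps:
    - [[0,-0.003,0,0,0,0,1],[0,-0.003,0,0,0,0,0],[0,-0.003,0,0,0,0,0],[0,-0.003,0,0,0,0,0],[0,-0.003,0,0,0,0,0],[0,-0.003,0,0,0,0,0]]

```text
time_s: 10.28
tcp_pos: [0.6548, 0.0669, 0.0062]
orientation: [-0.0, 0.998, -0.062, 0.001]
force: [-3.7, -0.2, 10.0]
gripper_width: 0.0493
```

```bash
python3 - <<'E'
from h import *
c=np.array([0.4448,-0.024]); a=np.radians(3.2); t=c+0.08*np.array([-np.sin(a),np.cos(a)]); print(t)
delta([*t,0.006],3.2)
d=shot("top")
hsv=cv2.cvtColor(d["img"],cv2.COLOR_RGB2HSV)
save(d,"t12",4,(230,150,430,290))
E
```

```text
[0.44033428 0.05587526]
pos [0.6548 0.0669 0.0062] yaw -7.07 -> shift [-2.115e-01  3.730e-02 -1.000e-04] turn [-1.000e-02 -7.000e-02 -1.027e+01] q7 -2.023 F [-3.7 -0.2 10. ]
```

View pics/t12.png

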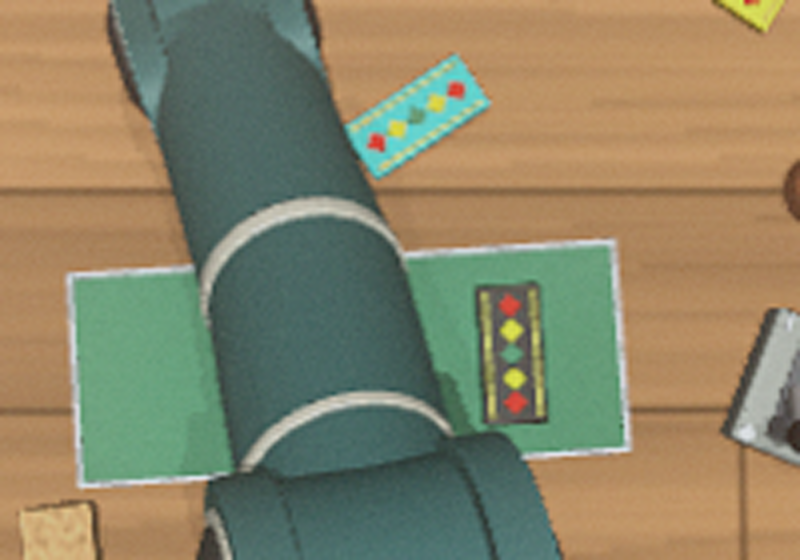

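Call:
arm_command:
  steps:
    - [[-0.012,0.002,0,0,0,-0.6,0],[-0.03,0.005,0,0,0,-1.5,0],[-0.055,0.01,0,0,0,-2.8,0],[-0.08,0.014,0,0,0,-4,0],[-0.105,0.018,0,0,0,-5.2,0],[-0.13,0.023,0,0,0,-6.4,0],[-0.155,0.027,0,0,0,-7.6,0],[-0.175,0.031,0,0,0,-8.8,0]]

```text
time_s: 11.0
tcp_pos: [0.4769, 0.0577, 0.0061]
orientation: [-0.0, 1.0, 0.016, 0.002]
force: [4.8, 0.0, 5.1]
gripper_width: 0.0486
```

```bash
python3 - <<'E'
from h import *
delta([0.4403,0.0559,0.006],3.2)
d=shot("wrist"); save(d,"w13")
E
```

```text
pos [0.4769 0.0577 0.0061] yaw 1.79 -> shift [-0.0366  0.0007 -0.    ] turn [-0.03 -0.2  -1.41] q7 -1.979 F [4.8 0.  5.1]
```

View pics/w13.png

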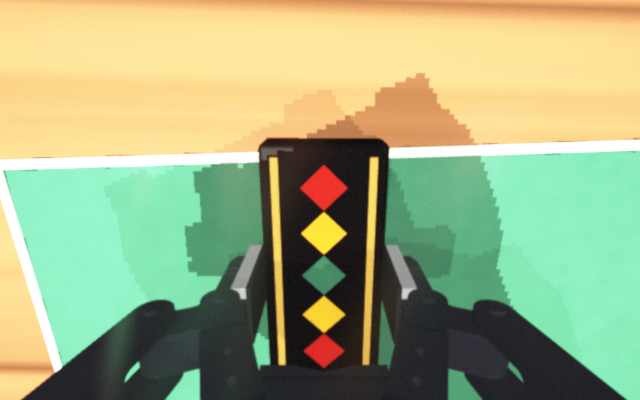

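Call:
arm_command:
  steps:
    - [[-0.012,0,0,0,0,-0.5,0],[-0.024,0.001,0,0,0,-1,0],[-0.034,0.001,0,0,0,-1.4,0],[-0.036,0.001,0,0,0,-1.4,0],[-0.036,0.001,0,0,0,-1.4,0],[-0.036,0.001,-0.001,0,0,-1.4,0],[-0.036,0.001,-0.001,0,0,-1.4,1],[-0.036,0.001,-0.001,0,0,-1.4,1]]

```text
time_s: 11.72
tcp_pos: [0.441, 0.0554, 0.0062]
orientation: [-0.0, 1.0, 0.027, 0.0]
force: [0.0, 0.0, 0.9]
gripper_width: 0.0713
```

Call:
arm_command:
  steps:
    - [[0,0,-0.002,0,0,0,1],[0,0,-0.002,0,0,0,1],[0,0,-0.06,0,0,0,1],[0,0,-0.25,0,0,0,1],[0,0,-0.25,0,0,0,1],[0,0,-0.25,0,0,0,1],[0,0,-0.25,0,0,0,1],[0,0,-0.25,0,0,0,1]]

```text
time_s: 12.38
tcp_pos: [0.4403, 0.0556, 0.2585]
orientation: [-0.0, 1.0, 0.027, 0.0]
force: [1.8, -0.4, 0.1]
gripper_width: 0.0857
```

```bash
python3 - <<'E'
from h import *
d=shot("wrist"); save(d,"w14"); P=panels(d)
delta([0.43,0.367,0.25],13)
E
```

```text
rect c [207.4  49.2] size [879.1 216.6] ang -86.8 px (0, 258, 640, 142)
rect c [ 452.9 -148. ] size [109.1  55.2] ang 3.2 px (479, 104, 65, 99)
rect c [441.1  56.1] size [110.6  50.2] ang 3.1 px (301, 104, 47, 100)
rect c [457.  383.5] size [47.  40.8] ang -9.8 px (0, 99, 40, 51)
rect c [481.7 323.7] size [109.3  21.7] ang 15.3 px (40, 51, 61, 105)
pos [0.4431 0.0562 0.2652] yaw 3.15 -> shift [ 0.0039 -0.3111  0.0153] turn [ 0.04 -0.51 -9.85] q7 -1.742 F [ 3.2  0.4 11.9]
```

View pics/w14.png

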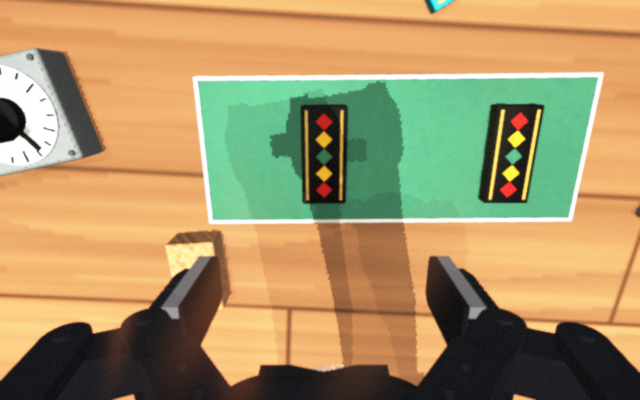

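```bash
python3 - <<'E'
from h import *
d=shot("wrist")
c=p2w(d,[[194,77],[603,74],[571,219],[210,222]],0)[:,:2]; print(c.round(4),c.mean(0))
v=c[0]-c[1]; print(np.degrees(np.arctan2(v[1],v[0]))-90,np.linalg.norm(v)); v=c[3]-c[2]; print(np.degrees(np.arctan2(v[1],v[0]))-90)
delta([0.44,0.37,0.27],13)
E
```

```text
[[ 0.5208  0.2041]
 [ 0.5483 -0.2442]
 [ 0.379  -0.253 ]
 [ 0.35    0.1929]] [ 0.44951262 -0.02503207]
3.510543883654293 0.44912824673954976
3.7165404846493004
pos [0.4431 0.0559 0.2616] yaw 3.12 -> shift [ 0.0141 -0.3138 -0.0083] turn [ 0.06 -0.5  -9.88] q7 -1.744 F [ 0.7  0.1 -1.4]
```

Call:
arm_command:
  steps:
    - [[0.014,-0.314,-0.008,0,0,-9.9,1],[0.014,-0.314,-0.008,0,0,-9.9,1],[0.014,-0.314,-0.008,0,0,-9.9,1],[0.014,-0.314,-0.008,0,0,-9.9,1],[0.014,-0.314,-0.008,0,0,-9.9,1],[0.014,-0.314,-0.008,0,0,-9.9,1],[0.014,-0.314,-0.008,0,0,-9.9,1],[0.014,-0.314,-0.008,0,0,-9.9,1]]

```text
time_s: 13.15
tcp_pos: [0.4362, 0.374, 0.2636]
orientation: [-0.001, 0.993, 0.115, -0.0]
force: [-0.4, -0.2, 0.4]
gripper_width: 0.0854
```

```bash
python3 - <<'E'
from h import *
d=shot("wrist"); save(d,"w15")
for q,z in [("dialbox",0),("hours_grip",.067)]:
    for l in r.landmark_of("wrist",q)[:3]:
        print(q,round(l["score"],2),np.round(l["point"],1),p2w(d,l["point"],z)[0].round(4))
delta([0.43,0.37,0.26],13)
E
```

```text
dialbox 0.75 [330.4 124.1] [0.4694 0.3747 0.    ]
dialbox 0.24 [332.7 137.3] [0.4554 0.3686 0.    ]
hours_grip 0.73 [332.  137.3] [0.4641 0.373  0.067 ]
pos [0.4367 0.3714 0.2632] yaw 13.2 -> shift [-0.0068 -0.0002  0.0032] turn [-0.04  0.09  0.2 ] q7 -2.285 F [-0.  -0.4 -0.7]
```

View pics/w15.png

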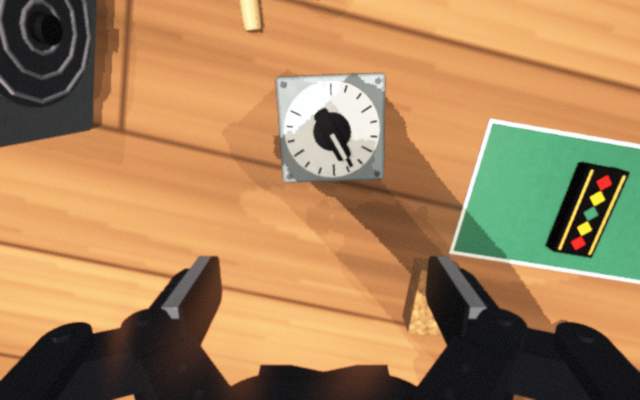

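```bash
python3 - <<'E'
from h import *
d=shot("wrist"); save(d,"w15z",5,(260,60,400,190))
E
```

```text
(no output)
```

View pics/w15z.png

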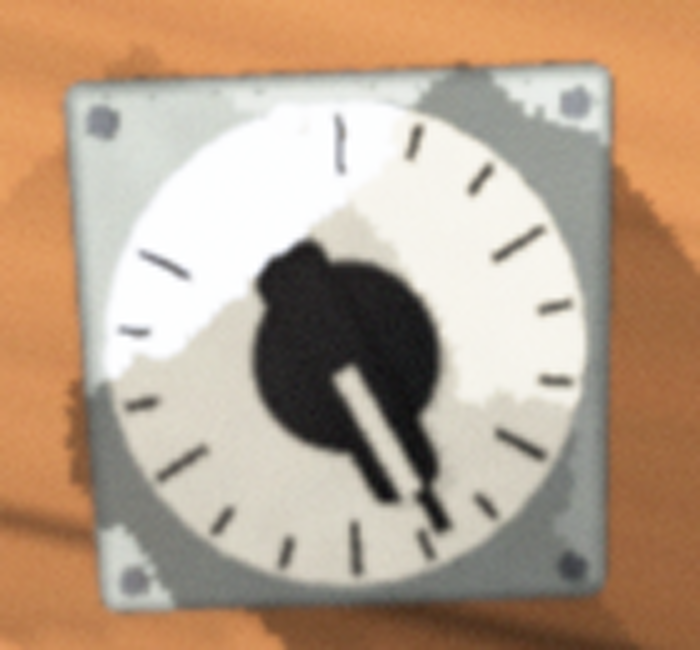

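```bash
python3 - <<'E'
from h import *
d=shot("wrist")
f=lambda a:np.array(a)/5+[260,60]
c=p2w(d,f([[70,87],[608,67],[603,593],[107,608]]),0.04)[:,:2]; print(c.round(4),c.mean(0))
e=[c[0]-c[3],c[1]-c[2]]; print([ (np.degrees(np.arctan2(v[1],v[0])),np.linalg.norm(v)) for v in e])
e=[c[0]-c[1],c[3]-c[2]]; print([ (np.degrees(np.arctan2(v[1],v[0]))-90,np.linalg.norm(v)) for v in e])
l=p2w(d,f([[345,372],[404,490]]),0.082)[:,:2]; v=l[1]-l[0]; print(l.round(4),np.degrees(np.arctan2(v[1],v[0])),np.linalg.norm(v))
t=p2w(d,f([[340,115],[355,575],[137,330]]),0.04)[:,:2];v=t[0]-t[1];print(t.round(4),np.degrees(np.arctan2(v[1],v[0])),np.linalg.norm(v))
E
```

```text
[[0.506  0.4367]
 [0.5337 0.3342]
 [0.4304 0.3058]
 [0.4029 0.4091]] [0.46823313 0.3714277 ]
[(np.float64(15.00043145598356), np.float64(0.10674709389848056)), (np.float64(15.36754915204916), np.float64(0.10714380100783966))]
[(np.float64(15.126445909942845), np.float64(0.10624765867937579)), (np.float64(14.91425775577008), np.float64(0.10693403249021909))]
[[0.4692 0.3727]
 [0.4503 0.3568]] -139.9785377250014 0.02464225502285363
[[0.513  0.3835]
 [0.4222 0.3587]
 [0.4625 0.4145]] 15.297372112091232 0.09415745431300544
```

```bash
python3 - <<'E'
from h import *
delta([0.468,0.371,0.058],40)
E
```

```text
pos [0.4377 0.3691 0.2634] yaw 13.01 -> shift [0.0301 0.0048 0.2054] turn [ 2.000e-02  5.000e-02 -2.699e+01] q7 -2.284 F [ 0.3 -0.7  0.2]
```

Call:
arm_command:
  steps:
    - [[0.031,0.003,0.03,0,0,-27,1],[0.031,0.003,0.07,0,0,-27,1],[0.031,0.003,0.11,0,0,-27,1],[0.031,0.003,0.15,0,0,-27,1],[0.031,0.003,0.15,0,0,-27,1],[0.031,0.003,0.15,0,0,-27,1]]

```text
time_s: 13.9
tcp_pos: [0.4683, 0.3724, 0.1136]
orientation: [0.0, 0.94, 0.34, -0.002]
force: [-0.2, 0.9, 1.6]
gripper_width: 0.0855
```

```bash
python3 - <<'E'
from h import *
delta([0.468,0.371,0.058],40)
d=shot("wrist"); save(d,"w16")
E
```

```text
pos [0.4683 0.3724 0.1136] yaw 39.78 -> shift [-0.001   0.0009  0.0556] turn [-0.02  0.18 -0.22] q7 -1.934 F [-0.2  0.9  1.6]
```

View pics/w16.png

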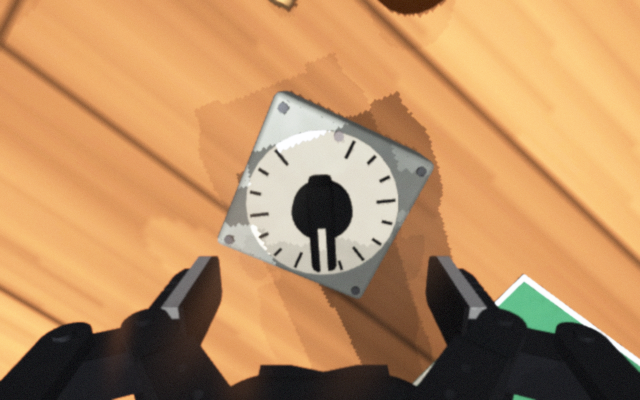

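Call:
arm_command:
  steps:
    - [[0,0.001,0.03,0,0,0,1],[0,0.001,0.053,0,0,0,1],[0,0.001,0.055,0,0,0,1],[0,0.001,0.055,0,0,0,0],[0,0.001,0.055,0,0,0,0],[0,0.001,0.055,0,0,0,0],[0,0.001,0.055,0,0,0,0],[0,0.001,0.055,0,0,0,0]]
  grip_force: 40

```text
time_s: 14.62
tcp_pos: [0.4696, 0.3734, 0.0601]
orientation: [-0.0, 0.94, 0.342, 0.001]
force: [0.2, 1.0, -0.1]
gripper_width: 0.0252
```

Call:
arm_command:
  steps:
    - [[0,0,0,0,0,0,0],[0,0,0,0,0,0,0]]

```text
time_s: 14.78
tcp_pos: [0.4691, 0.3741, 0.06]
orientation: [-0.001, 0.94, 0.342, 0.001]
force: [-4.0, 1.9, 7.9]
gripper_width: 0.0133
```

```bash
python3 - <<'E'
from h import *
delta([0.468,0.371,0.058],40); print(pose()[2]["moment"].round(2),pose()[2]["gripper_width"])
d=shot("wrist"); save(d,"w17")
E
```

```text
pos [0.4691 0.3741 0.06  ] yaw 40.05 -> shift [-0.0029  0.0017  0.002 ] turn [-0.05 -0.09  0.05] q7 -1.972 F [-4.   1.9  7.9]
[ 0.44  0.88 -0.01] 0.013271897704519971
```

View pics/w17.png

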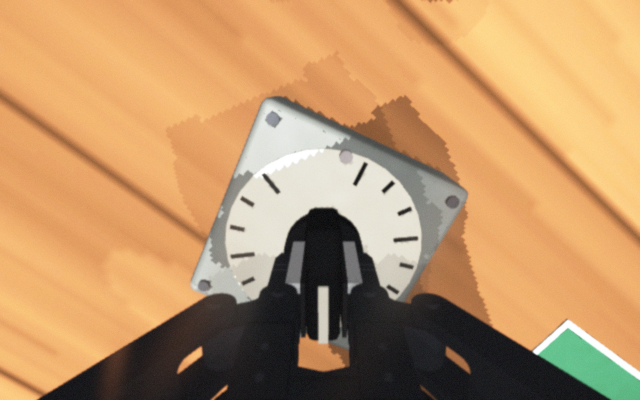

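Call:
arm_command:
  steps:
    - [[-0.001,0,0,0,0,-6,0],[-0.001,0,0,0,0,-13,0],[-0.001,0,0,0,0,-20,0],[-0.001,0,0,0,0,-27,0],[-0.001,0,0,0,0,-34,0],[-0.001,0,0,0,0,-41,0],[-0.001,0,0,0,0,-48,0],[-0.001,0,0,0,0,-52,0]]

```text
time_s: 15.5
tcp_pos: [0.468, 0.3747, 0.06]
orientation: [-0.001, 0.692, 0.722, 0.001]
force: [-4.2, 8.9, 4.9]
gripper_width: 0.0131
```

```bash
python3 - <<'E'
from h import *
delta([0.468,0.371,0.058],92); print(pose()[2]["moment"].round(2),pose()[2]["gripper_width"])
d=shot("wrist"); save(d,"w18")
E
```

```text
pos [0.468  0.3747 0.06  ] yaw 92.5 -> shift [-0.0037 -0.0001  0.002 ] turn [ 0.03 -0.22  0.5 ] q7 -1.185 F [-4.2  8.9  4.9]
[ 1.93  0.76 -0.08] 0.013050050204347529
```

View pics/w18.png

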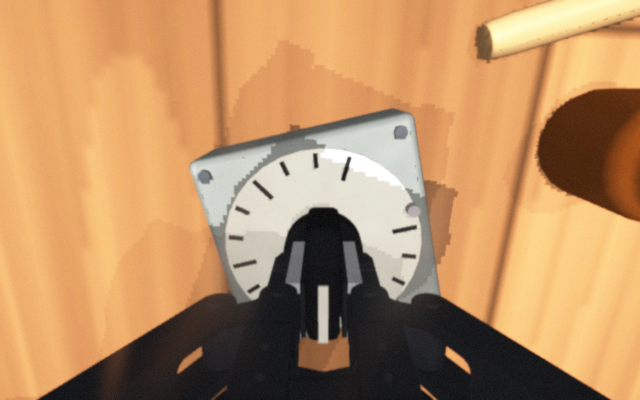

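Call:
arm_command:
  steps:
    - [[-0.001,0,0,0,0,-7,0],[-0.001,0,0,0,0,-14,0],[-0.001,0,0,0,0,-21,0],[-0.001,0,0,0,0,-28,0],[-0.001,0,0,0,0,-35,0],[-0.001,0,0,0,0,-42,0],[-0.001,0,0,0,0,-49,0],[-0.001,0,0,0,0,-52,0]]

```text
time_s: 16.22
tcp_pos: [0.4669, 0.3741, 0.06]
orientation: [-0.001, 0.304, 0.953, 0.002]
force: [-8.8, 10.7, 7.3]
gripper_width: 0.0129
```

```bash
python3 - <<'E'
from h import *
delta([0.468,0.371,0.058],195.1); print(pose()[2]["moment"].round(2),pose()[2]["gripper_width"])
d=shot("wrist"); save(d,"w19")
E
```

```text
pos [0.4669 0.3741 0.06  ] yaw 144.57 -> shift [-0.0027 -0.0019  0.002 ] turn [  0.25  -0.12 -50.53] q7 -0.387 F [-8.8 10.7  7.3]
[ 2.3   1.95 -0.05] 0.01288149053068501
```

View pics/w19.png

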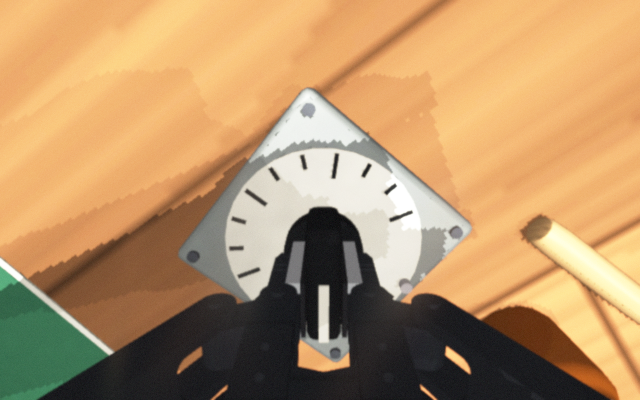

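Call:
arm_command:
  steps:
    - [[-0.001,0,0,0,0,-7,0],[-0.001,0,0,0,0,-14,0],[-0.001,0,0,0,0,-21,0],[-0.001,0,0,0,0,-28,0],[-0.001,0,0,0,0,-35,0],[-0.001,0,0,0,0,-42,0],[-0.001,0,0,0,0,-48,0],[-0.001,0,0,0,0,-48,0]]

```text
time_s: 16.93
tcp_pos: [0.4667, 0.3731, 0.0599]
orientation: [-0.001, -0.11, 0.994, 0.002]
force: [-15.9, 5.9, 13.7]
gripper_width: 0.0132
```

```bash
python3 - <<'E'
from h import *
delta([0.468,0.371,0.058],195.1); print(pose()[2]["moment"].round(2),pose()[2]["gripper_width"])
d=shot("wrist"); save(d,"w20")
E
```

```text
pos [0.4667 0.3731 0.0599] yaw -167.4 -> shift [-0.0008 -0.0023  0.0019] turn [ 0.23 -0.13 -2.5 ] q7 0.37 F [-15.9   5.9  13.7]
[1.38 3.45 0.1 ] 0.013181796694653183
```

View pics/w20.png

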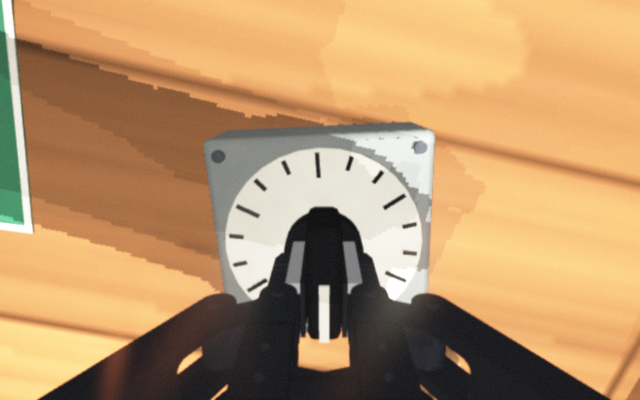

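Call:
arm_command:
  steps:
    - [[0,0,0,0,0,-2,0],[0,0,0,0,0,-4,0],[0,0,0,0,0,-5,0],[0,0,0,0,0,-6,0],[0,0,0,0,0,-6,0]]

```text
time_s: 17.4
tcp_pos: [0.467, 0.373, 0.06]
orientation: [-0.001, -0.158, 0.987, 0.002]
force: [-15.5, 6.5, 12.1]
gripper_width: 0.0127
```

```bash
python3 - <<'E'
from h import *
delta([0.468,0.371,0.058],195.1); print(pose()[2]["moment"].round(2),pose()[2]["gripper_width"])
E
```

```text
pos [0.467 0.373 0.06 ] yaw -161.81 -> shift [-0.0004 -0.0022  0.002 ] turn [ 0.22 -0.09  3.09] q7 0.46 F [-15.5   6.5  12.1]
[ 1.44  3.3  -0.79] 0.012740502635987376
```

Call:
arm_command:
  steps:
    - [[0,0,0,0,0,0,1],[0,0,0,0,0,0,1],[0,0,0,0,0,0,1],[0,0,0,0,0,0,1],[0,0,-0.04,0,0,0,1],[0,0,-0.14,0,0,0,1],[0,0,-0.14,0,0,0,1],[0,0,-0.14,0,0,0,1]]

```text
time_s: 18.07
tcp_pos: [0.4697, 0.3723, 0.2041]
orientation: [0.002, -0.157, 0.988, 0.001]
force: [0.7, -0.2, 0.6]
gripper_width: 0.0855
```

```bash
python3 - <<'E'
from h import *
d=shot("wrist"); save(d,"w21"); save(d,"w21z",4,(230,80,420,230)); delta([0.467,0.372,0.058],195.1)
E
```

```text
pos [0.4702 0.3726 0.2053] yaw -161.97 -> shift [4.100e-03 1.000e-04 1.473e-01] turn [0.13 0.35 2.93] q7 0.603 F [1.6 1.  4.2]
```

View pics/w21z.png

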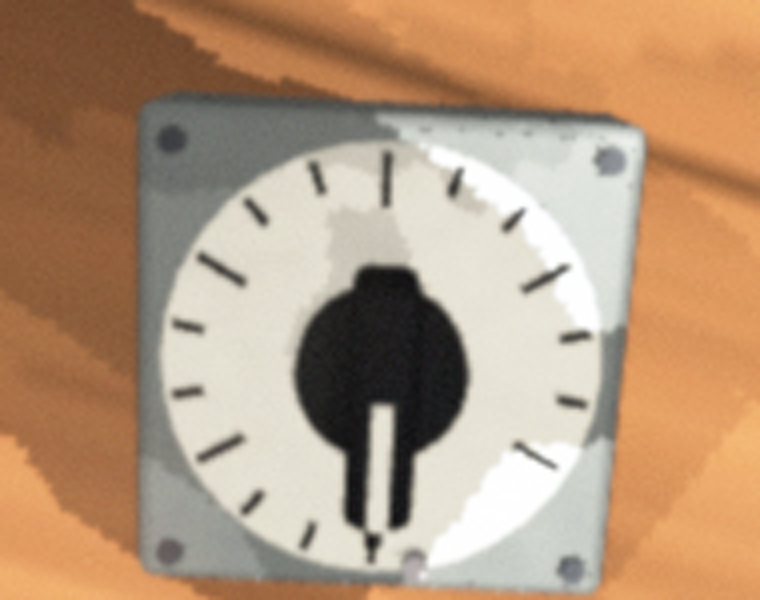

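```bash
python3 - <<'E'
from h import *
d=shot("wrist")
f=lambda a:np.array(a)/4+[230,80]
def an(a,z):
    c=p2w(d,f(a),z)[:,:2]; v=c[1]-c[0]; return np.degrees(np.arctan2(v[1],v[0])).round(2), c.round(4).tolist()
print("line",an([[382,405],[377,530]],.082))
print("bar L",an([[357,290],[346,525]],.082))
print("bar R",an([[419,290],[410,525]],.082))
c=p2w(d,f([[140,107],[643,130],[600,590],[145,572]]),0.04)[:,:2]
for i,j in [(0,3),(1,2)]: v=c[j]-c[i]; print("edge x",np.degrees(np.arctan2(v[1],v[0])))
for i,j in [(0,1),(3,2)]: v=c[j]-c[i]; print("edge y",np.degrees(np.arctan2(v[1],v[0]))-90)
print(c.mean(0))
print("opp ticks",[an([a,b],.04) for a,b in [([386,205],[387,152])]])
print("ticks pair",an([[190,325],[573,403]],.04),an([[185,392],[577,337]],.04),an([[243,283],[517,445]],.04),an([[243,437],[523,290]],.04))
E
```

```text
line (np.float64(15.95), [[0.467, 0.3742], [0.4922, 0.3814]])
bar L (np.float64(15.2), [[0.4468, 0.3626], [0.4931, 0.3751]])
bar R (np.float64(16.44), [[0.4431, 0.3738], [0.4891, 0.3874]])
edge x 15.810324118521349
edge x 15.890772712907983
edge y 15.489516861992996
edge y 15.543334995437107
[0.46834248 0.37506046]
opp ticks [(np.float64(-162.88), [[0.4348, 0.365], [0.424, 0.3616]])]
ticks pair (np.float64(96.2), [[0.4736, 0.3317], [0.4641, 0.4193]]) (np.float64(116.22), [[0.4889, 0.3348], [0.4495, 0.4148]]) (np.float64(76.76), [[0.4609, 0.3402], [0.4774, 0.4106]]) (np.float64(136.4), [[0.495, 0.3503], [0.4432, 0.3997]])
```

```bash
python3 - <<'E'
from h import *
delta([0.42,0.05,0.28],178)
E
```

```text
pos [0.4702 0.3717 0.2026] yaw -162.0 -> shift [ 0.1468 -0.2904 -0.0784] turn [ 0.09  0.28 20.  ] q7 0.601 F [ 0.1  0.2 -1.1]
```

Call:
arm_command:
  steps:
    - [[0.147,-0.29,-0.078,0,0,20,0],[0.147,-0.29,-0.078,0,0,20,0],[0.147,-0.29,-0.078,0,0,20,0],[0.147,-0.29,-0.078,0,0,20,0],[0.147,-0.29,-0.078,0,0,20,0],[0.147,-0.29,-0.078,0,0,20,0],[0.147,-0.29,-0.078,0,0,20,0],[0.147,-0.29,-0.078,0,0,20,0]]

```text
time_s: 18.83
tcp_pos: [0.4228, 0.0723, 0.2709]
orientation: [-0.0, 0.018, 1.0, -0.0]
force: [0.5, -0.3, 0.3]
gripper_width: 0.0
```

```bash
python3 - <<'E'
from h import *
delta([0.352,-0.342,0.28],158)
d=shot("wrist"); save(d,"w22")
E
```

```text
pos [0.4228 0.0723 0.2709] yaw 177.98 -> shift [ 0.0561 -0.4165 -0.0088] turn [-0.04 -0.04 19.98] q7 1.185 F [ 0.5 -0.3  0.3]
```

View pics/w22.png

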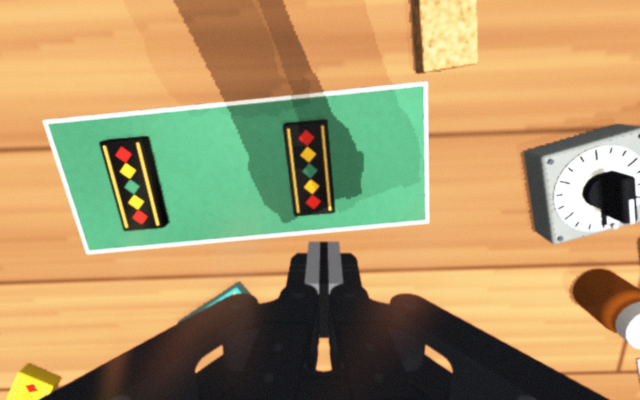

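Call:
arm_command:
  steps:
    - [[0.056,-0.417,-0.009,0,0,20,0],[0.056,-0.417,-0.009,0,0,20,0],[0.056,-0.417,-0.009,0,0,20,0],[0.056,-0.417,-0.009,0,0,20,0],[0.056,-0.417,-0.009,0,0,20,0],[0.056,-0.417,-0.009,0,0,20,0],[0.056,-0.417,-0.009,0,0,20,0],[0.056,-0.417,-0.009,0,0,20,0]]

```text
time_s: 19.55
tcp_pos: [0.3665, -0.2564, 0.2779]
orientation: [-0.001, 0.191, 0.982, -0.0]
force: [1.5, 0.6, 1.3]
gripper_width: -0.0002
```

```bash
python3 - <<'E'
from h import *
delta([0.352,-0.342,0.28],158)
E
```

```text
pos [ 0.3665 -0.2564  0.2779] yaw 157.99 -> shift [-0.0186 -0.0848 -0.002 ] turn [-0.06 -0.06 -0.01] q7 1.646 F [1.5 0.6 1.3]
```

Call:
arm_command:
  steps:
    - [[-0.019,-0.085,-0.002,0,0,0,0],[-0.019,-0.085,-0.002,0,0,0,0],[-0.019,-0.085,-0.002,0,0,0,0],[-0.019,-0.085,-0.002,0,0,0,0],[-0.019,-0.085,-0.002,0,0,0,0]]

```text
time_s: 19.97
tcp_pos: [0.3535, -0.3399, 0.2797]
orientation: [-0.001, 0.191, 0.982, 0.001]
force: [0.3, 1.2, -0.9]
gripper_width: 0.0
```

```bash
python3 - <<'E'
from h import *
delta([0.352,-0.342,0.09],158)
d=shot("wrist"); save(d,"w23")
for l in r.landmark_of("wrist","fan_tip")[:3]:
        print(round(l["score"],2),np.round(l["point"],1),p2w(d,l["point"],.11)[0].round(4))
d=shot("top"); save(d,"t23",3,(220,90,480,290)); panels(d)
E
```

```text
pos [ 0.3535 -0.3399  0.2797] yaw 158.01 -> shift [ 0.0004 -0.0026  0.1897] turn [ 0.05 -0.07  0.01] q7 1.738 F [ 0.3  1.2 -0.9]
0.67 [318.5 211.2] [ 0.3872 -0.3579  0.11  ]
rect c [ 19.3 -18.4] size [214.5 199.2] ang 72.2 px (275, 340, 77, 60)
rect c [ 218.6 -372.8] size [509.  270.3] ang -27.5 px (411, 228, 88, 172)
rect c [504.3 670.3] size [208.8  76.6] ang -0.3 px (88, 189, 25, 66)
rect c [ 622.3 -683.2] size [236.5 178.6] ang -0.1 px (491, 149, 54, 73)
rect c [1143.6  358.7] size [231.  187.4] ang -79.6 px (166, 0, 75, 52)
```

View pics/w23.png

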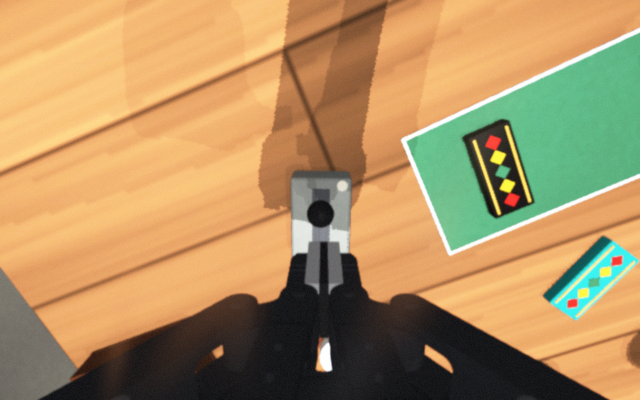

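View pics/t23.png

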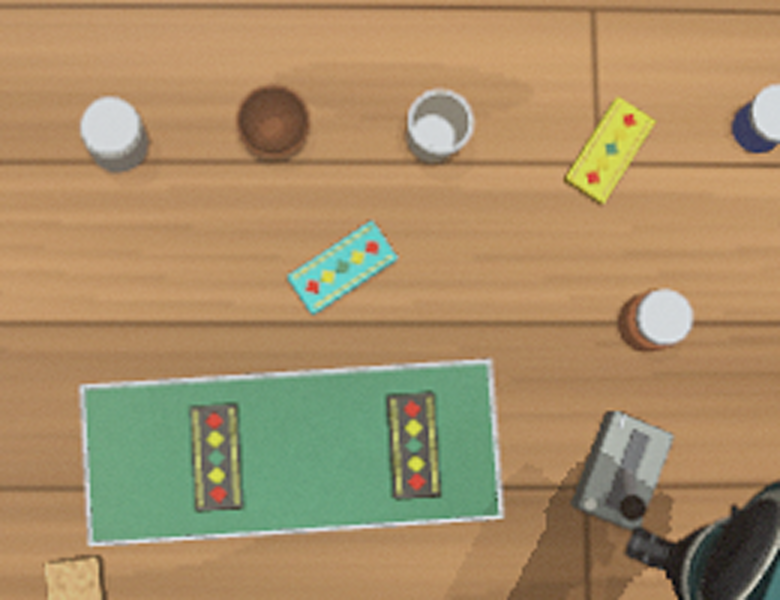

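Call:
arm_command:
  steps:
    - [[0.007,-0.003,0,0,0,0,0],[0.007,-0.003,0.04,0,0,0,0],[0.007,-0.003,0.08,0,0,0,0],[0.007,-0.003,0.12,0,0,0,0],[0.007,-0.003,0.155,0,0,0,0],[0.007,-0.003,0.18,0,0,0,0],[0.007,-0.003,0.19,0,0,0,0],[0.007,-0.003,0.19,0,0,0,0]]

```text
time_s: 20.78
tcp_pos: [0.3452, -0.3394, 0.0891]
orientation: [-0.001, 0.19, 0.982, 0.001]
force: [0.1, 0.5, 0.9]
gripper_width: 0.0003
```

```bash
python3 - <<'E'
from h import *
delta([0.352,-0.342,0.09],158)
d=shot("side"); save(d,"s24",4,(400,100,550,220))
d=shot("top"); save(d,"t24",3,(220,90,480,290))
E
```

```text
pos [ 0.3452 -0.3394  0.0891] yaw 158.08 -> shift [-0.0073  0.0001 -0.0009] turn [ 0.07 -0.16  0.08] q7 1.516 F [0.1 0.5 0.9]
```

View pics/s24.png

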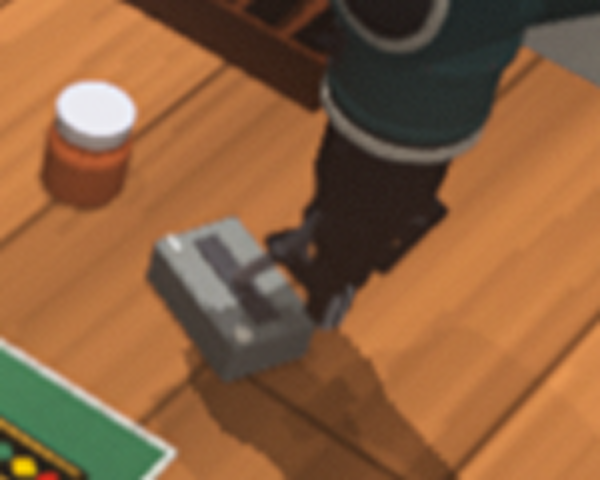

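View pics/t24.png

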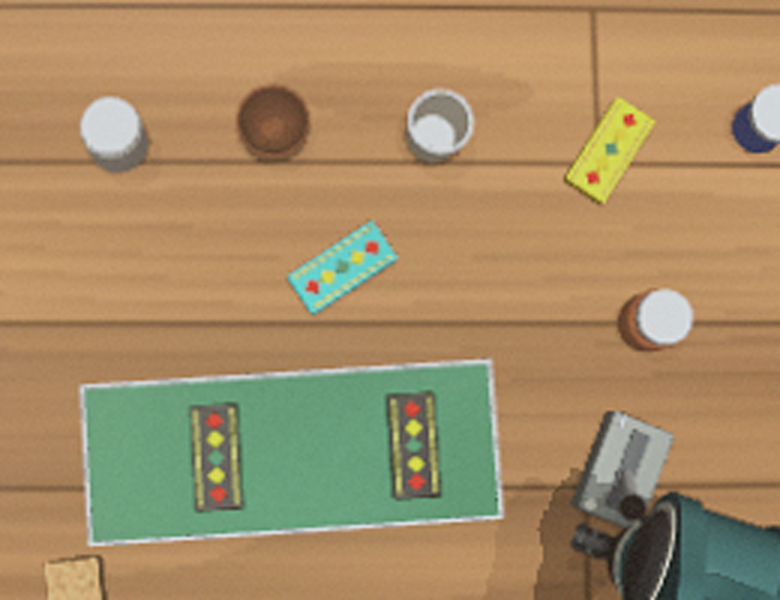

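Call:
arm_command:
  steps:
    - [[-0.015,0,0,0,0,0,0],[-0.03,0,0,0,0,0,0],[-0.045,0,0,0,0,0,0],[-0.06,0,0,0,0,0,0],[-0.073,0,0,0,0,0,0],[-0.083,0,0,0,0,0,0],[-0.09,0,0,0,0,0,0],[-0.09,0,0,0,0,0,0]]

```text
time_s: 21.55
tcp_pos: [0.4306, -0.3746, 0.0914]
orientation: [0.001, 0.19, 0.982, -0.0]
force: [0.6, 0.7, 0.1]
gripper_width: -0.0001
```

Call:
arm_command:
  steps:
    - [[-0.005,0,0,0,0,0,0],[-0.01,0,0,0,0,0,0],[-0.014,0,0,0,0,0,0],[-0.014,0,0,0,0,0,0]]

```text
time_s: 21.88
tcp_pos: [0.4382, -0.3779, 0.0895]
orientation: [-0.005, 0.191, 0.982, 0.001]
force: [-33.3, 14.5, 24.1]
gripper_width: 0.0002
```

Call:
arm_command:
  steps:
    - [[0.01,0,0,0,0,0,0],[0.05,0,0,0,0,0,0],[0.05,0,-0.03,0,0,0,0],[0.05,0,-0.15,0,0,0,0],[0.05,0,-0.21,0,0,0,0],[0.05,0,-0.21,0,0,0,0],[0.05,0,-0.21,0,0,0,0],[0.05,0,-0.21,0,0,0,0]]

```text
time_s: 22.55
tcp_pos: [0.3978, -0.361, 0.3065]
orientation: [0.003, 0.19, 0.982, -0.002]
force: [1.1, -0.4, 0.0]
gripper_width: -0.0001
```

```bash
python3 - <<'E'
from h import *
d=shot("wrist"); save(d,"w25")
for l in r.landmark_of("wrist","fan_tip")[:3]:
        print(round(l["score"],2),np.round(l["point"],1),p2w(d,l["point"],.11)[0].round(4))
d=shot("top"); save(d,"t25",3,(220,90,480,290)); delta([0.35,-0.34,.3])
d=shot("side"); save(d,"s25",4,(400,100,550,220)); save(d,"s25f")
E
```

```text
0.85 [321.4 226.1] [ 0.458  -0.3877  0.11  ]
pos [ 0.3965 -0.3609  0.3016] yaw 158.02 -> shift [0.0509 0.0019 0.0015] turn [-0.11  0.12 -0.  ] q7 1.671 F [-0.3  0.2  0.2]
```

View pics/w25.png

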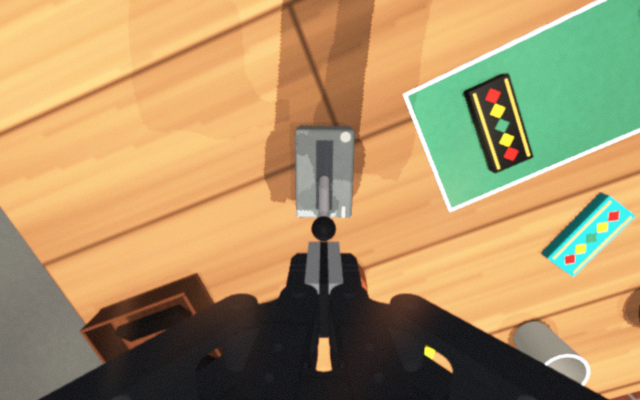

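View pics/t25.png

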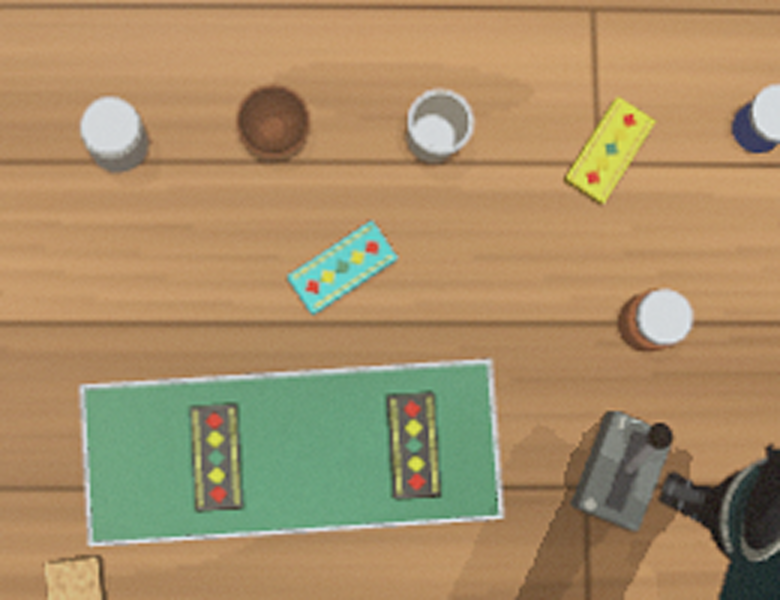

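View pics/s25.png

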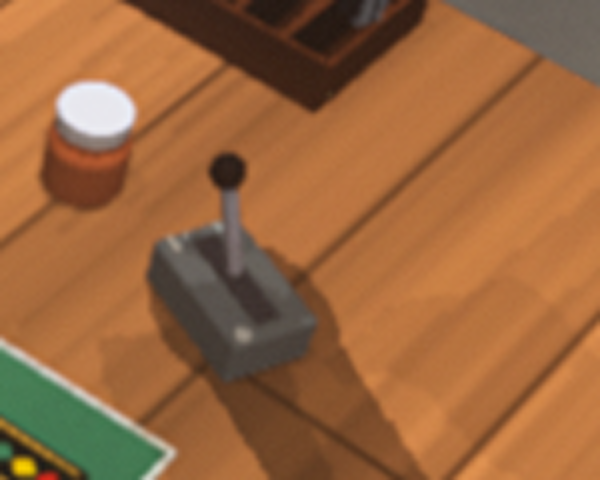

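```bash
python3 - <<'E'
from h import *
d=shot("top"); save(d,"t26",4,(150,150,350,290))
E
```

```text
(no output)
```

View pics/t26.png

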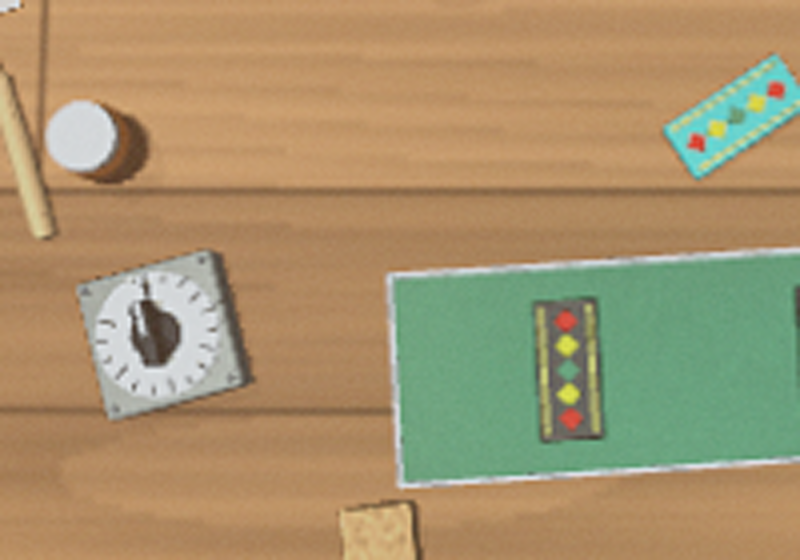

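The pointer sits on the zero mark at crop (145,285). The panel lies squarely on the mat and the jar and turquoise panel have not moved, so I'm handing the job in.

```bash
python3 - <<'E'
from bench import r
print(r.finish_job())
E
```

```text
the job is handed in; nothing more can be done
None
```

The job was handed in at about 23 s of the 210 s, with every step done in the order asked. No verdict was reported.

1. **Fan off:** I pushed the lever until it hit the off stop, at about 42 N on the closed fingers. The camera then showed the ball at the off end.
2. **Panels:** only two black panels were present. Each was pinched across its width and dragged flat onto the mat. They ended at (0.453, -0.152) and (0.441, 0.056), with yaws of 3.2° and 3.1°. The mat's yaw measured between 2.8° and 3.7° in different pictures, and the panels are about 0.2 m apart.
3. **Hours knob:** I turned it back in one grasp until the stop resisted, at about 0.8 N m. The pointer then measured 15.9° against a box yaw of about 15.7°, so it sits on the zero mark.
4. **Fan on:** only after that I pushed the lever to the on stop, at about 36 N sideways. The ball had moved about 76 mm from off to on, as expected.

In the last pictures both panels are wholly on the mat and the pointer is at zero. The jars, bowl, can, cup and look-alike panels had not visibly moved, and the gripper was clear of everything. I noticed no knocked panel and no slipped grip. The only disagreement was a few millimetres between some camera readings, well inside the margins.

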